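# Clamp the ring mould with the eccentric

### The job

Clamp the black ring mould on the steel compaction plate, ready for tamping: swing the eccentric's lever fully back, stand the ring flat on the plate between the eccentric and the two rubber-sleeved stop posts, close up to the posts, then turn the lever until the off-centre lobe bears firmly on the ring and holds it tight against both posts. Tighten by feel: stop when the effort at the lever grip is between two and three times what swings it free, about 6 to 7 N, because forcing it further presses the ring out of round. Leave the sample tin standing where it is, and leave the clamp holding by itself.

Things in the scene. Friction and masses are not known exactly. Their poses are not given: they have to be found in the camera images.
- ring_center (a point): Black steel ring mould, a loose open ring, 0.55 kg, 66 mm high, 89 mm inside, 100 mm outside, with a lip 2 mm proud outside over its top 8 mm; starts upright on the bench right of the plate. Point: on its axis, half-way up (33 mm over its underside), z up along the axis. Pick it up by its wall (5.5 mm thick) from above, one finger inside.
- plate: Dark steel plate, 164 x 240 x 12 mm, bolted to the bench; origin on its underside below the seat point, y along its long side. Two stop posts, 20 mm thick with black rubber sleeves, 46 mm high over the plate, stand at about x = -43 and +43, y = +37 mm. They share a bar that is set along y by up to 2.5 mm either way, differently each time.
- seat (a point): Middle of the bright turned circle, on the plate's top; axes as the plate, +y pointing from the eccentric to the posts. Home against the posts, the ring's axis lies at x = 0, y = -2 to -8 mm from here (by the bar's setting). With the lever back the gap is 5 to 10 mm wider than the ring, and y = -10 mm clears both sides. The ring's wall is free for fingers on the -x and +x sides.
- pivot (a point): Turning axis of the eccentric at the plate's top, 78.5 mm from the seat point along the plate's -y. The lobe is a steel disc 44 mm in diameter with its centre 7 mm off this axis, 8 to 34 mm above the plate; the hub on it ends 55 mm above the plate.
- lever_grip (a point): Black upright round grip, 18 mm thick, at the end of the eccentric's lever, from 46 to 103 mm above the plate; the point is on the grip's axis, 80 mm above the plate's top and 95 mm from the pivot axis. It can be pinched from above and swung round the pivot.
- eccentric (a joint): Angle, rad. 0: lever fully back (stop), along the plate's -x; grows anticlockwise from above, to 2.3, lobe towards the ring. Stays where left. Free it takes about 2.6 N at the grip. The lobe grips the home ring somewhere between 0.9 and 2.0; the effort then climbs by some 4 N in 0.1 rad. At 6 to 7 N the lobe presses with 40 to 85 N; over 160 N is too much. Let go, it settles at 30 to 45 N.
- tin: Aluminium sample tin with lid, 71 mm in diameter, 47 mm high, standing loose on the bench nearer to the robot than the ring; origin under its middle. To be left alone.
Things that resemble listed ones, but are neither listed nor needed, are in the scene too. What is shaped like the part that bears ring_center but brown is not meant.

How it is judged:
By the outcome, as a careful person would: the job done as asked, in the order asked, and still so for the second after the job is handed in, with the robot touching nothing.
It also fails if it takes over 72 s, if anything falls off the work surface, if the arm or the gripper's body presses on something with over 40 N, if the wrist force passes 120 N, or if a joint passes its speed limit or range.

### The arm

A 6-joint arm with a two-finger parallel gripper is mounted at the origin on a cart in front of the work surface, level with it; the furniture and walls round the work are solid. World frame = base frame: x ahead of the robot, y to its left, z up, the work surface at z = 0. Lengths are in m, angles in rad, forces in N, time in s.
With the tool pointing down it reaches from about 0.425 to 0.925 m from the base axis. Payload 12.5 kg.
Tool frame: the origin (TCP) lies at the very end of the fingers, on their centre line; the grasp point (between the pads) lies 19 mm behind it; z points along the fingers, y is the line along which they close (so a half turn about z gives the same grasp; the last joint's range is limited). The gripper opens to 85 mm and grips with 20 to 120 N. Pads are 22 mm wide; open, the fingers measure 114 mm over their backs; the gripper's body (76 mm by 85 mm) begins 54 mm behind the grasp point. The pads swing forward as they close: fully open they stand 13 mm farther back than shut.
Start: joints at [1.227, 0.491, 1.559, -0, 1.092, -0.106], TCP at [0.147, 0.607, 0.231] pointing down, gripper open.
Joint ranges: [-3.1, 3.1], [-0.84, 2.19], [0.05, 2.79], [-1.13, 4.28], [0.06, 2.93], [-2.69, 2.69]. Speed limits (rad/s): [2.22, 2.22, 2.79, 3.14, 3.14, 3.14].

### API

Orientations are given as a rotation vector (axis times angle).
In Python, from cell import bot, eyes gives the robot as it stands.
- The arm moves only by the tool jog_arm, never from a script. Its argument "steps" is a list of rows, each an object of numbers: "tx", "ty", "tz": the shift along the tool's x, y, z scaled (see below); "yaw": the turn about the tool's z scaled (see below). A call has 1 to 20 rows; each row shifts and turns the commanded pose from where the row before left it, along the tool's axes as they then stand; what a row does not reach is not made up. The controller multiplies each number of a shift by 400 mm and each number of a turn by 45 degrees. A row lasts 1/10 s, in which the tool goes at most 50 mm and 8.59 degrees, less where a joint would pass 70% of its speed; a pose out of reach is approached as far as the arm can. A call with a number of a shift or a turn outside -1 to 1 is refused whole. A call with a gripper value outside its range is refused whole. "jaw" is the gripper command: -1 is fully open, 1 is shut, values between are in proportion, set as the call begins (left out, the last holds). The fingers move at their own pace and stop on an object; "force" is the grip in N (left out, the last holds). Time passes only in rows, so rows that do not move let the fingers close. It gives the time, the measured TCP pose, the force, the opening and the grip force at its end, in the units of the state.
- bot.state(): the state, without advancing time (a new reading comes with each control period).
- eyes.read_camera(name): name is "scene" or "side" or "wrist"; returns the picture (384x512x3 uint8, blue, green, red); there is no depth.
- eyes.calibration(name): a dict with "intrinsics" (3x3 intrinsics, pixels), "xyz" and "orientation" of the camera in the world. Camera axes: x right, y down, z forward; pixel columns grow to the right and rows downward; lengths in m; the calibration is good to about 2 mm. A picture is of the moment at which its call begins: read the wrist's pose just before it. calibration takes no time and is no camera call; for the wrist camera it gives the pose at the moment of the call.
- bot.job_done(): hands the job in; it is judged then, once.
The state is a dict: "t": time; "qpos": joint angles; "joint_vel": joint speeds; "effort": joint torques, N m; "eef_pos": TCP position; "ee_rot": TCP orientation; "force": force on the tool from outside, world axes, zero at the start; "torque": the same for the moment, N m; "gripper_width": opening from 0.0 (shut) to 1.0 (fully open); "grasp_force": force on a finger pad.
Only numpy, scipy, OpenCV 4.12 (cv2) and the standard library are available. Lean on these libraries where they do the work, as an engineer would, in place of code of your own. Each camera call takes 0.05 s, during which the arm holds its last target. There are 200 camera calls.

## Working session

There is one attempt and no reset: what is moved stays moved. The work goes in short steps, Python scripts to look and compute and a tool call to move; the robot and the scene stay as the last step left them, time stands still between calls to the robot, and variables do not carry over. Pictures are saved under pics/ and viewed, at most 10 in all, crops included, and the job is handed in when it is done.

Besides the shell and the picture viewer there is one more tool, called as name(argument=value, ...) on one line, values as JSON. jog_arm: Moves the arm, as the interface text tells. Its arguments: {"type":"object","properties":{"steps":{"type":"array"},"jaw":{"type":"number"},"force":{"type":"number"}},"required":["steps"]}

```bash
mkdir -p pics; ls
python3 - <<'E'
from cell import bot, eyes
import cv2,numpy as np
for n in ("scene","side"):
    cv2.imwrite(f"pics/{n}0.png",eyes.read_camera(n)); c=eyes.calibration(n); print(n,c)
s=bot.state(); print(s)
E
```

```text
pics
scene {'intrinsics': array([[408.11770132,   0.        , 257.94052865],
       [  0.        , 408.11770132, 191.04340189],
       [  0.        ,   0.        ,   1.        ]]), 'xyz': array([-0.23683034, -0.49314303,  0.59089448]), 'orientation': array([-1.88960302,  1.04278145, -0.61837929])}
side {'intrinsics': array([[351.07762868,   0.        , 261.88948384],
       [  0.        , 351.07762868, 189.70088239],
       [  0.        ,   0.        ,   1.        ]]), 'xyz': array([ 0.11515267, -0.69131511,  0.49497831]), 'orientation': array([-1.9935388 ,  0.5768769 , -0.35246713])}
{'t': 0.1, 'qpos': array([ 1.22741220e+00,  4.91478569e-01,  1.55939545e+00, -1.13263469e-05,
        1.09170309e+00, -1.05599664e-01]), 'joint_vel': array([ 1.76647479e-03, -1.62007680e-03, -1.00681884e-03,  1.63073187e-05,
       -1.42960840e-03,  5.11459023e-04]), 'effort': array([ 2.33105224e-03, -6.19444585e+01, -2.62027144e+01, -9.56964777e-05,
        2.85239155e-03, -1.21778359e-05]), 'eef_pos': array([0.14713012, 0.6072261 , 0.23079666]), 'ee_rot': array([-3.72598607e-01, -3.11920776e+00,  1.51099173e-03]), 'force': array([-0.23781223, -0.54443031,  1.23229084]), 'torque': array([0.04273436, 0.03963182, 0.03619427]), 'grasp_force': 0.0, 'gripper_width': 0.999346329691487}
```

View pics/scene0.png

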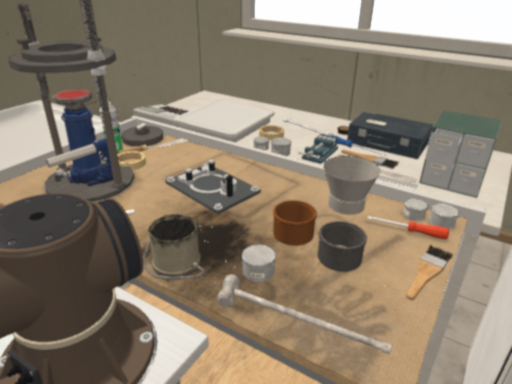

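View pics/side0.png

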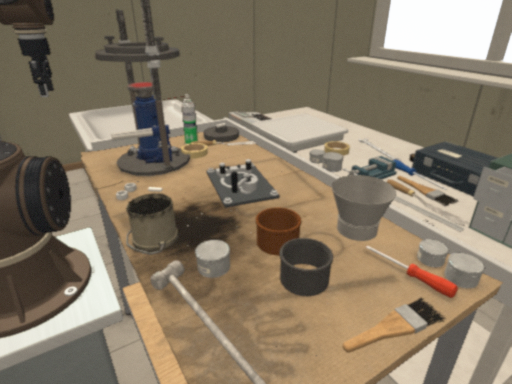

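Scene view: black ring at (342,246), brown lookalike at (295,222), grey pot at (175,245), funnel at (350,185), tin at (258,262), and the plate around (212,186). Side view: black ring at (306,265), brown ring at (278,230), tin at (212,258), plate at (242,183). I choose the black ring, and the crop below checks it together with the plate.

Run:
```python
import cv2,numpy as np
a=cv2.imread("pics/scene0.png");b=cv2.imread("pics/side0.png")
f=lambda im,x,y,w,h,k:cv2.resize(im[y:y+h,x:x+w],None,fx=k,fy=k,interpolation=cv2.INTER_CUBIC)
top=np.hstack([f(a,160,155,100,60,4),f(b,200,155,100,60,4)])
bot=np.hstack([f(a,300,210,100,75,4),f(b,260,225,100,75,4)])
cv2.imwrite("pics/crop1.png",np.vstack([top,bot]))
```

```text
(no output)
```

View pics/crop1.png

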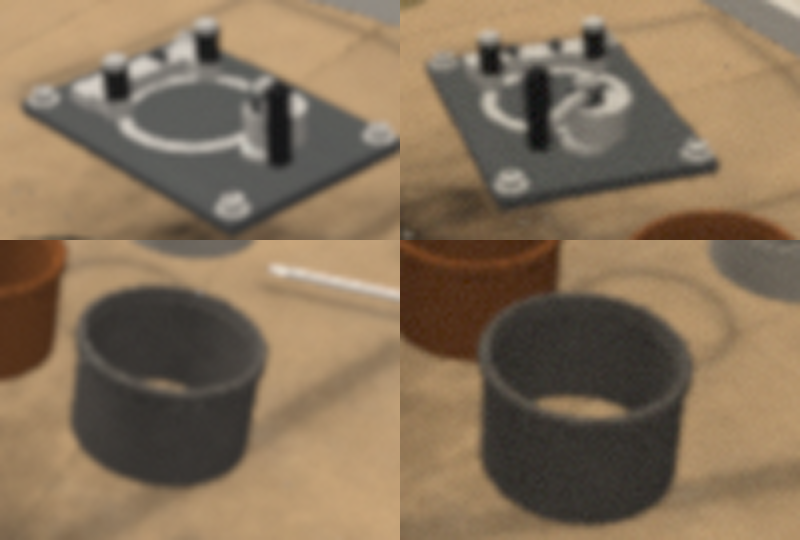

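```bash
cat > h.py <<'E'
from cell import bot, eyes
import cv2, numpy as np
from scipy.spatial.transform import Rotation as R
def ray(c,uv,z):
    d=R.from_rotvec(c["orientation"]).apply(np.linalg.solve(c["intrinsics"],[uv[0],uv[1],1.]))
    o=c["xyz"]; return (o+d*(z-o[2])/d[2])[:2]
def proj(c,P):
    p=R.from_rotvec(c["orientation"]).inv().apply(np.atleast_2d(P)-c["xyz"])@np.array(c["intrinsics"]).T
    return p[:,:2]/p[:,2:]
E
python3 - <<'E'
from h import *
pts={"ring":((343,235),(306.3,254.5),.066),"postA":((188.7,170),(222.5,165),.058),"postB":((211.5,161),(248.5,161),.058),
"grip":((229.7,176.2),(234.5,173),.115),"boltL":((170.5,179.2),(211.2,170),.016),"boltF":((218,206.7),(228,200.5),.016),"boltR":((254.5,188.2),(274.2,192.5),.016),
"circle":((207,183),(239,180.5),.012),"tin":((258,252),(212,247),.047)}
for k,(a,b,z) in pts.items(): print(k,ray(eyes.calibration("scene"),a,z).round(4),ray(eyes.calibration("side"),b,z).round(4))
print(eyes.calibration("wrist"))
E
```

```text
ring [ 0.4766 -0.2775] [ 0.4805 -0.2792]
postA [0.5434 0.213 ] [0.5444 0.2082]
postB [0.6256 0.1946] [0.6279 0.1928]
grip [0.4895 0.0312] [0.4915 0.0296]
boltL [0.53   0.2748] [0.5361 0.278 ]
boltF [0.4842 0.0675] [0.4891 0.0695]
boltR [0.6198 0.0394] [0.6234 0.0404]
circle [0.5759 0.1756] [0.5793 0.1694]
tin [ 0.3471 -0.1406] [ 0.3457 -0.1367]
{'intrinsics': array([[318.83654386,   0.        , 255.74480044],
       [  0.        , 318.83654386, 194.89112737],
       [  0.        ,   0.        ,   1.        ]]), 'xyz': array([0.07114881, 0.62546577, 0.37384563]), 'orientation': array([2.26811578, 1.78468287, 0.273918  ])}
```

Run:
```python
from h import *
S=eyes.calibration("scene");D=eyes.calibration("side")
print("press",ray(S,(88,182),0.01),ray(D,(155,158),.01),"pot",ray(S,(175,225),.1),ray(D,(151,205),.1))
print("brown",ray(S,(295,212),.066),ray(D,(278,220),.066))
```

```text
press [0.3939409  0.47142241] [0.41563983 0.48922184] pot [0.27247494 0.01800127] [0.26931185 0.00878376]
brown [ 0.50151163 -0.14751759] [ 0.50424286 -0.14857041]
```

Run:
```python
from h import *
from scipy.optimize import least_squares as L
S=eyes.calibration("scene");D=eyes.calibration("side")
def tri(a,b):
    r=L(lambda p:np.r_[proj(S,p)[0]-a,proj(D,p)[0]-b],[.4,.4,.1]); return r.x.round(3),r.cost.round(1)
for n,a,b in (("handle end",(50,160),(112,137)),("front column foot",(130,178),(162,160)),("topplate left",(10,62),(96,50)),("topplate right",(116,58),(179,50)),("bottom base near",(100,198),(150,172))): print(n,*tri(a,b))
```

```text
handle end [0.283 0.442 0.131] 1.2
front column foot [0.378 0.265 0.092] 0.0
topplate left [0.296 0.519 0.368] 3.3
topplate right [0.506 0.397 0.361] 16.4
bottom base near [0.365 0.387 0.002] 2.2
```

jog_arm(steps=[{"tz":-0.12},{"tz":-0.12},{"tz":-0.12},{"tz":-0.12},{"ty":-0.11},{"ty":-0.11},{"ty":-0.11},{"ty":-0.11}])

```text
$.steps[0]: bad value
```

Run:
```python
from h import *
from scipy.optimize import least_squares as L
S=eyes.calibration("scene");D=eyes.calibration("side")
def tri(a,b):
    r=L(lambda p:np.r_[proj(S,p)[0]-a,proj(D,p)[0]-b],[.4,.4,.1]); return r.x.round(3),r.cost.round(1)
def tz(a,z): return ray(S,a,z).round(3)
# column at fixed z: where do the two cameras' lines agree
for n,s0,s1,d0,d1 in (("near",(100,70),(90,0),(157,60),(148,0)),("far",(45,110),(28,10),(129,75),(119,12))):
    for z in (.25,.4): 
        f=lambda c,u,v:ray(c,(u,v),z)
        # intersect image columns: solve P at height z lying on both image lines
        def res(p):
            P=[p[0],p[1],z]; a=proj(S,P)[0]; b=proj(D,P)[0]
            ln=lambda q,A,B:((B[0]-A[0])*(q[1]-A[1])-(B[1]-A[1])*(q[0]-A[0]))/np.hypot(B[0]-A[0],B[1]-A[1])
            return [ln(a,s0,s1),ln(b,d0,d1)]
        print(n,z,L(res,[.4,.45]).x.round(3))
```

```text
near 0.25 [0.442 0.396]
near 0.4 [0.433 0.376]
far 0.25 [0.397 0.596]
far 0.4 [0.392 0.566]
```

jog_arm(steps=[{"tx":0,"ty":0,"tz":-0.12,"yaw":0},{"tx":0,"ty":0,"tz":-0.12,"yaw":0},{"tx":0,"ty":0,"tz":-0.12,"yaw":0},{"tx":0,"ty":0,"tz":-0.12,"yaw":0},{"tx":0,"ty":-0.11,"tz":0,"yaw":0},{"tx":0,"ty":-0.11,"tz":0,"yaw":0},{"tx":0,"ty":-0.11,"tz":0,"yaw":0},{"tx":0,"ty":-0.11,"tz":0,"yaw":0}])

```text
t: 0.9
eef_pos: [0.1052, 0.4345, 0.4229]
ee_rot: [-0.373, -3.119, 0.001]
force: [0.7, 0.9, 1.0]
gripper_width: 1.0
grasp_force: 0.0
```

jog_arm(steps=[{"tx":-0.095,"ty":-0.03,"tz":0,"yaw":0},{"tx":-0.095,"ty":-0.03,"tz":0,"yaw":0},{"tx":-0.095,"ty":-0.03,"tz":0,"yaw":0},{"tx":-0.095,"ty":-0.03,"tz":0,"yaw":0},{"tx":-0.095,"ty":-0.03,"tz":0,"yaw":0},{"tx":-0.095,"ty":-0.03,"tz":0,"yaw":0},{"tx":-0.077,"ty":-0.088,"tz":0,"yaw":0},{"tx":-0.077,"ty":-0.088,"tz":0,"yaw":0},{"tx":-0.077,"ty":-0.088,"tz":0,"yaw":0},{"tx":-0.077,"ty":-0.088,"tz":0,"yaw":0},{"tx":-0.077,"ty":-0.088,"tz":0,"yaw":0},{"tx":-0.077,"ty":-0.088,"tz":0,"yaw":0}])

```text
t: 2.1
eef_pos: [0.4406, 0.062, 0.4233]
ee_rot: [0.373, 3.119, 0.0]
force: [0.9, 1.5, 0.5]
gripper_width: 0.999
grasp_force: 0.0
```

jog_arm(steps=[{"tx":-0.069,"ty":-0.025,"tz":0,"yaw":0},{"tx":-0.069,"ty":-0.025,"tz":0,"yaw":0},{"tx":0,"ty":0,"tz":0.12,"yaw":0.189},{"tx":0,"ty":0,"tz":0.12,"yaw":0.189},{"tx":0,"ty":0,"tz":0.12,"yaw":0.189},{"tx":0,"ty":0,"tz":0.12,"yaw":0.189},{"tx":0,"ty":0,"tz":0,"yaw":0.189},{"tx":0,"ty":0,"tz":0,"yaw":0.189},{"tx":0,"ty":0,"tz":0,"yaw":0.189},{"tx":0,"ty":0,"tz":0,"yaw":0.189},{"tx":0,"ty":0,"tz":0,"yaw":0.189},{"tx":0,"ty":0,"tz":0,"yaw":0.189},{"tx":0,"ty":0,"tz":0,"yaw":0.189},{"tx":0,"ty":0,"tz":0,"yaw":0.189},{"tx":0,"ty":0,"tz":0,"yaw":0.189},{"tx":0,"ty":0,"tz":0,"yaw":0.189},{"tx":0,"ty":0,"tz":0,"yaw":0.189},{"tx":0,"ty":0,"tz":0,"yaw":0}])

```text
t: 3.9
eef_pos: [0.489, 0.0315, 0.2311]
ee_rot: [-2.964, -1.04, 0.001]
force: [-0.6, -0.2, -0.1]
gripper_width: 1.007
grasp_force: 0.0
```

Run:
```python
from h import *
import pickle
c=eyes.calibration("wrist"); im=eyes.read_camera("wrist"); pickle.dump(c,open("w1.pkl","wb"))
cv2.imwrite("pics/w1.png",cv2.resize(im,(768,576),interpolation=cv2.INTER_CUBIC)); print(c["xyz"],bot.state()["qpos"],bot.state()["eef_pos"],R.from_rotvec(bot.state()["ee_rot"]).as_matrix()[:2,1])
```

```text
[0.54882049 0.07972523 0.37413613] [-7.06444121e-02  3.00379863e-01  1.88079209e+00  1.24230410e-04
  9.60748741e-01  8.19704107e-01] [0.48906564 0.03148349 0.23113295] [ 0.62908578 -0.77733583]
```

View pics/w1.png

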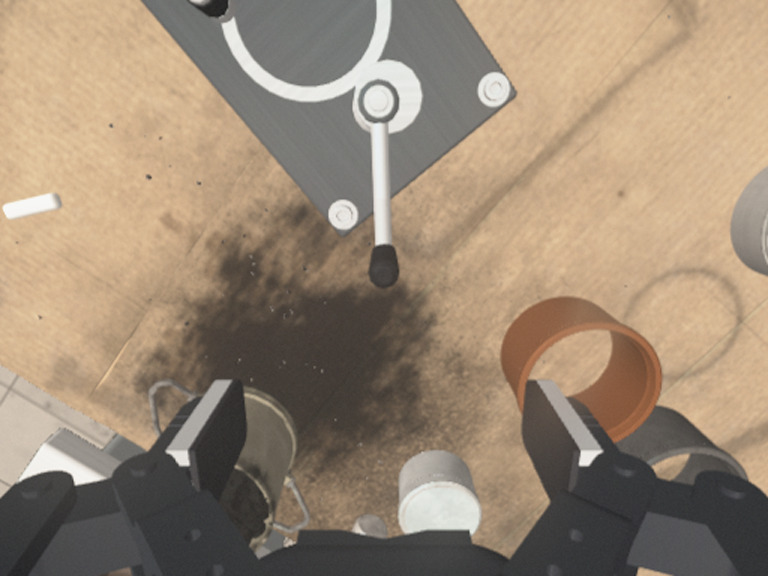

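Wrist view at 768x576: hub top at (378,100), grip top about (383,272), bolts at (493,90) and (343,214), tin at (440,500), brown ring at (580,365), black ring at (690,460).

Run:
```python
from h import *
import pickle
c=pickle.load(open("w1.pkl","rb")); k=1.5
for n,u,v,z in (("hub",378,101,.067),("griptop",384,272,.115),("gripbot",381,250,.058),("boltR",493,90,.015),("boltF",343,214,.015),("cornerF",347,238,.012),("cornerR",517,94,.012),("postA",209,-2,.058)): print(n,ray(c,(u/k,v/k),z).round(4))
print(R.from_rotvec(c["orientation"]).as_matrix()[:,2])
```

```text
hub [0.564  0.0961]
griptop [0.4938 0.0353]
gripbot [0.4925 0.0368]
boltR [0.6221 0.0409]
boltF [0.4885 0.0703]
cornerF [0.4753 0.0567]
cornerR [0.6313 0.0257]
postA [0.5468 0.2077]
[-0.23707043 -0.19010685 -0.95271034]
```

jog_arm(steps=[{"tx":0.012,"ty":0,"tz":0.1,"yaw":0},{"tx":0,"ty":0,"tz":0.1,"yaw":0},{"tx":0,"ty":0,"tz":0.1,"yaw":0},{"tx":0,"ty":0,"tz":0.1,"yaw":0},{"tx":0,"ty":0,"tz":0,"yaw":0}])

```text
t: 4.45
eef_pos: [0.4908, 0.0346, 0.0676]
ee_rot: [-2.958, -1.048, 0.011]
force: [-0.3, 0.0, -0.1]
gripper_width: 0.997
grasp_force: 0.0
```

jog_arm(jaw=1, force=30, steps=[{"tx":0,"ty":0,"tz":0,"yaw":0},{"tx":0,"ty":0,"tz":0,"yaw":0},{"tx":0,"ty":0,"tz":0,"yaw":0},{"tx":0,"ty":0,"tz":0,"yaw":0},{"tx":0,"ty":0,"tz":0,"yaw":0},{"tx":0,"ty":0,"tz":0,"yaw":0},{"tx":0,"ty":0,"tz":0,"yaw":0},{"tx":0,"ty":0,"tz":0,"yaw":0}])

```text
t: 5.25
eef_pos: [0.4932, 0.0345, 0.0724]
ee_rot: [2.963, 1.044, 0.002]
force: [-1.4, -0.1, 10.0]
gripper_width: 0.197
grasp_force: 29.0
```

Run:
```python
from h import *
c=eyes.calibration("wrist"); im=eyes.read_camera("wrist")
cv2.imwrite("pics/w2.png",im); s=bot.state(); print(s["force"],s["torque"],s["qpos"])
```

```text
[-2.0837092   0.02133514  9.36405703] [0.04820082 0.25648394 0.04988506] [-6.38951782e-02  5.47922020e-01  2.02785149e+00  2.07997309e-04
  5.64226931e-01  8.29291259e-01]
```

View pics/w2.png

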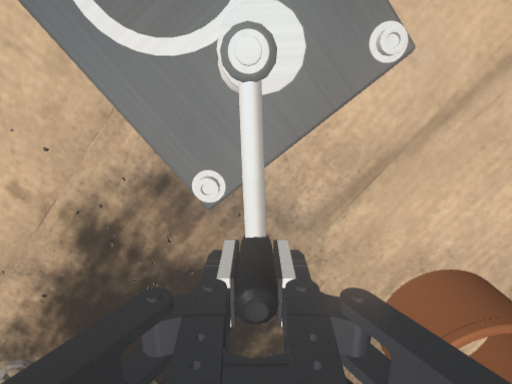

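The grip is held squarely between the pads, with the hub at (247,50) and bolts at (389,41) and (208,186).

Run:
```python
from h import *
c=eyes.calibration("wrist"); s=bot.state(); M=R.from_rotvec(s["ee_rot"]).as_matrix(); p=s["eef_pos"]
h=ray(c,(247,50),.067); d=np.r_[h-p[:2],0]
print(h,"in tool",M.T@d,np.linalg.norm(d))
for u,v in ((389,41),(208,186)): print(ray(c,(u,v),.015))
```

```text
[0.56429637 0.09678557] in tool [ 0.09439892 -0.0039946   0.00011398] 0.09448346556423742
[0.62305651 0.04124912]
[0.48845584 0.07092939]
```

jog_arm(steps=[{"tx":0.0007,"ty":-0.0309,"tz":0,"yaw":0.1667},{"tx":0.0007,"ty":-0.0309,"tz":0,"yaw":0.1667},{"tx":0.0007,"ty":-0.0309,"tz":0,"yaw":0.1667},{"tx":0.0007,"ty":-0.0309,"tz":0,"yaw":0.1667},{"tx":0.0007,"ty":-0.0309,"tz":0,"yaw":0.1667},{"tx":0.0007,"ty":-0.0309,"tz":0,"yaw":0.1667}])

```text
t: 5.9
eef_pos: [0.4703, 0.1034, 0.0724]
ee_rot: [-3.136, 0.178, -0.004]
force: [4.0, -1.1, 5.5]
gripper_width: 0.197
grasp_force: 29.1
```

jog_arm(steps=[{"tx":0.0003,"ty":-0.0083,"tz":0,"yaw":0.0444},{"tx":0.0003,"ty":-0.0083,"tz":0,"yaw":0.0444},{"tx":0.0003,"ty":-0.0083,"tz":0,"yaw":0.0444},{"tx":0,"ty":0,"tz":0,"yaw":0}])

```text
t: 6.3
eef_pos: [0.4715, 0.1133, 0.0723]
ee_rot: [-3.123, 0.335, -0.002]
force: [-4.3, 3.8, 11.5]
gripper_width: 0.196
grasp_force: 29.6
```

jog_arm(steps=[{"tx":0.0003,"ty":-0.0083,"tz":0,"yaw":0.0444},{"tx":0,"ty":0,"tz":0,"yaw":0}])

```text
t: 6.5
eef_pos: [0.4721, 0.1164, 0.0723]
ee_rot: [-3.117, 0.389, -0.001]
force: [-4.8, 3.0, 11.6]
gripper_width: 0.198
grasp_force: 29.6
```

jog_arm(steps=[{"tx":0.0002,"ty":-0.0041,"tz":0,"yaw":0.0222},{"tx":0,"ty":0,"tz":0,"yaw":0}])

```text
t: 6.7
eef_pos: [0.4723, 0.1173, 0.0723]
ee_rot: [3.114, -0.415, -0.0]
force: [-6.5, -5.0, 13.0]
gripper_width: 0.199
grasp_force: 29.9
```

jog_arm(jaw=-1, steps=[{"tx":0,"ty":0,"tz":0,"yaw":0},{"tx":0,"ty":0,"tz":0,"yaw":0},{"tx":0,"ty":0,"tz":0,"yaw":0},{"tx":0,"ty":0,"tz":0,"yaw":0},{"tx":0,"ty":0,"tz":-0.02,"yaw":0},{"tx":0,"ty":0,"tz":-0.11,"yaw":0},{"tx":0,"ty":0,"tz":-0.11,"yaw":0},{"tx":0,"ty":0,"tz":-0.11,"yaw":0},{"tx":0,"ty":0,"tz":-0.11,"yaw":0}])

```text
t: 7.6
eef_pos: [0.4722, 0.1175, 0.2578]
ee_rot: [-3.114, 0.415, -0.001]
force: [0.6, -0.9, 0.2]
gripper_width: 1.002
grasp_force: 0.0
```

jog_arm(steps=[{"tx":0.075,"ty":-0.066,"tz":0,"yaw":0},{"tx":0.075,"ty":-0.066,"tz":0,"yaw":0},{"tx":0.075,"ty":-0.066,"tz":0,"yaw":0},{"tx":0,"ty":0,"tz":0,"yaw":-0.1875},{"tx":0,"ty":0,"tz":0,"yaw":-0.1875},{"tx":0,"ty":0,"tz":0,"yaw":-0.1875},{"tx":0,"ty":0,"tz":0,"yaw":-0.1875},{"tx":0,"ty":0,"tz":0,"yaw":-0.1875},{"tx":0,"ty":0,"tz":0,"yaw":-0.1875},{"tx":0,"ty":0,"tz":0,"yaw":-0.1875},{"tx":0,"ty":0,"tz":0,"yaw":-0.1875},{"tx":0,"ty":0,"tz":0,"yaw":-0.1875},{"tx":0,"ty":0,"tz":0,"yaw":-0.1875},{"tx":0,"ty":0,"tz":0,"yaw":-0.1875},{"tx":0,"ty":0,"tz":0,"yaw":0}])

```text
t: 9.1
eef_pos: [0.5801, 0.1704, 0.2558]
ee_rot: [-2.446, -1.972, -0.0]
force: [0.5, -0.4, 0.7]
gripper_width: 1.0
grasp_force: 0.0
```

Run:
```python
from h import *
import pickle
c=eyes.calibration("wrist"); im=eyes.read_camera("wrist"); pickle.dump(c,open("w3.pkl","wb"))
cv2.imwrite("pics/w3raw.png",im);cv2.imwrite("pics/w3.png",cv2.resize(im,(768,576),interpolation=cv2.INTER_CUBIC)); s=bot.state(); print(s["qpos"],s["force"],R.from_rotvec(s["ee_rot"]).as_matrix()[:2,1])
```

```text
[1.76397370e-01 4.38878049e-01 1.58021309e+00 1.25097289e-04
 1.12235792e+00 3.95737634e-01] [0.23625467 0.17674675 0.27624487] [ 0.9760294  -0.21763868]
```

View pics/w3.png

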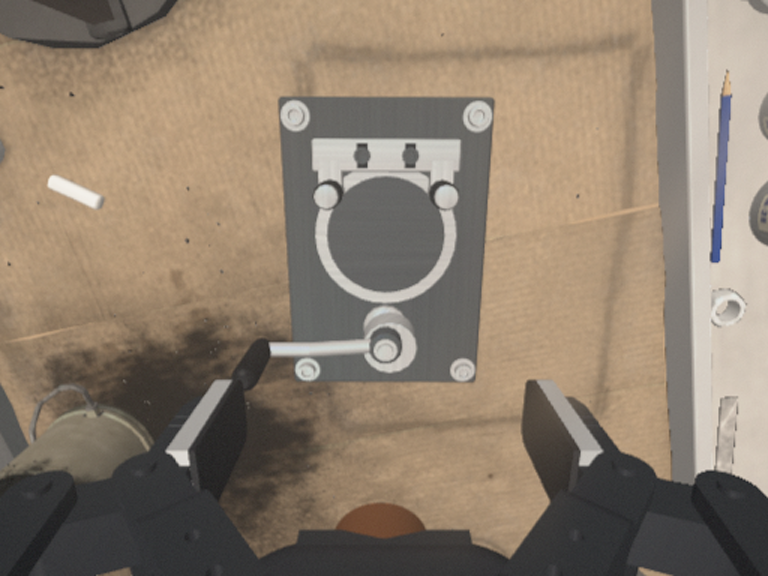

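Wrist view: lever is back along the plate's -x with the hub at (386,347). Posts are at (327,186) and (444,186), bolts at (295,116), (479,116), (308,370) and (462,370), and the circle is centred near (386,237).

Run:
```python
from h import *
import pickle
c=pickle.load(open("w3.pkl","rb")); k=1.5
B=[ray(c,(u/k,v/k),.016) for u,v in ((295,116),(479,116),(308,370),(462,370))]
print("bolts",np.round(B,4)); B=np.array(B)
x=(B[1]-B[0]+B[3]-B[2]);x/=np.linalg.norm(x); y=(B[0]-B[2]+B[1]-B[3]);y/=np.linalg.norm(y)
print(x,y,np.degrees(np.arctan2(*x[::-1])),np.degrees(np.arctan2(*y[::-1]))-90)
P=[ray(c,(u/k,v/k),.058) for u,v in ((327,186),(444,186))]
L=[ray(c,(u/k,v/k),.012) for u,v in ((315,237),(456,237),(386,303))]
h=ray(c,(386,346)/np.array(k),.067)
print("posts",np.round(P,4),"circle",np.round(L,4),(L[0]+L[1])/2,"hub",h, "seat from hub",h+.0785*y)
s=h+.0785*y
for q in (P[0],P[1],(L[0]+L[1])/2,L[2],B.mean(0)): print((q-s)@x,(q-s)@y)
```

```text
bolts [[0.5344 0.2768]
 [0.6695 0.2474]
 [0.4891 0.0703]
 [0.6225 0.0414]]
[ 0.97721064 -0.21227191] [0.21836873 0.97586633] -12.255525469829662 -12.613238875209746
posts [[0.5507 0.2243]
 [0.6305 0.207 ]] circle [[0.5248 0.1838]
 [0.6377 0.1593]
 [0.5696 0.1157]] [0.58124779 0.17158159] hub [0.56609902 0.10061966] seat from hub [0.58324096 0.17722517]
-0.041836055639652266 0.03886794711927641
0.039887727322760046 0.0393777813680125
-0.0007497776085131739 -0.005942621337031745
-0.0002541178784676241 -0.06306112180058479
-0.0004071962240003457 -0.018758296612507754
```

Run:
```python
from h import *
import pickle
c=pickle.load(open("w3.pkl","rb")); im=cv2.imread("pics/w3raw.png")
x=np.array([.977,-.2140]); y=np.array([.214,.977]); s=np.array([.5815,.173])
def rect(z):  # 2.5 px/mm, X -80..80, Y +70..-110
    src=[];dst=[]
    for X,Y in ((-.08,.07),(.08,.07),(.08,-.11),(-.08,-.11)):
        q=s+X*x+Y*y; src.append(proj(c,[*q,z])[0]); dst.append(((X+.08)*2500,(.07-Y)*2500))
    H=cv2.getPerspectiveTransform(np.float32(src),np.float32(dst)); o=cv2.warpPerspective(im,H,(400,450),flags=cv2.INTER_CUBIC)
    for i in range(-7,8): cv2.line(o,(200+25*i,170),(200+25*i,180),(0,0,255) if i%5==0 else (0,255,255),1)
    for i in range(-11,8): cv2.line(o,(195,175-25*i),(205,175-25*i),(0,0,255) if i%5==0 else (0,255,255),1)
    return o
cv2.imwrite("pics/rect.png",np.hstack([rect(.012),rect(.058)]))
print(c["xyz"], proj(c,[*c["xyz"][:2],0]))
```

```text
[0.59583608 0.24593611 0.39883704] [[255.75615504  93.25730292]]
```

View pics/rect.png

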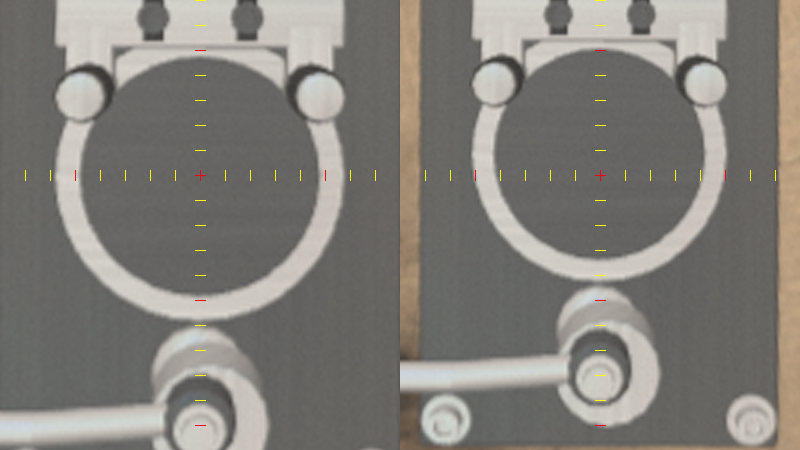

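The circle is centred on my assumed seat to within 1 mm, at (0.5815, 0.173). The posts are at Y=37 and the plate yaw is -12.4°. Next I go over the black ring.

jog_arm(steps=[{"tx":-0.1058,"ty":0.0082,"tz":0,"yaw":0},{"tx":-0.1058,"ty":0.0082,"tz":0,"yaw":0},{"tx":-0.1058,"ty":0.0082,"tz":0,"yaw":0},{"tx":-0.1058,"ty":0.0082,"tz":0,"yaw":0},{"tx":-0.1058,"ty":0.0082,"tz":0,"yaw":0},{"tx":-0.1058,"ty":0.0082,"tz":0,"yaw":0},{"tx":-0.1058,"ty":0.0082,"tz":0,"yaw":0},{"tx":-0.1058,"ty":0.0082,"tz":0,"yaw":0},{"tx":-0.1058,"ty":0.0082,"tz":0,"yaw":0},{"tx":-0.1058,"ty":0.0082,"tz":0,"yaw":0},{"tx":0,"ty":0,"tz":0,"yaw":0},{"tx":0,"ty":0,"tz":0,"yaw":0}])

```text
t: 10.35
eef_pos: [0.5212, -0.2506, 0.2552]
ee_rot: [-2.453, -1.962, -0.0]
force: [-0.1, 0.0, -0.2]
gripper_width: 1.004
grasp_force: 0.0
```

Run:
```python
from h import *
import pickle
c=eyes.calibration("wrist"); im=eyes.read_camera("wrist"); pickle.dump(c,open("w4.pkl","wb"))
cv2.imwrite("pics/w4raw.png",im);cv2.imwrite("pics/w4.png",cv2.resize(im,(768,576),interpolation=cv2.INTER_CUBIC)); s=bot.state(); print(s["eef_pos"],s["qpos"],R.from_rotvec(s["ee_rot"]).as_matrix()[:2,1])
```

```text
[ 0.52141837 -0.24969925  0.2553054 ] [-5.60977401e-01  4.00580719e-01  1.64592665e+00  3.20281073e-04
  1.09549508e+00 -3.41649111e-01] [ 0.97601188 -0.21771709]
```

View pics/w4.png

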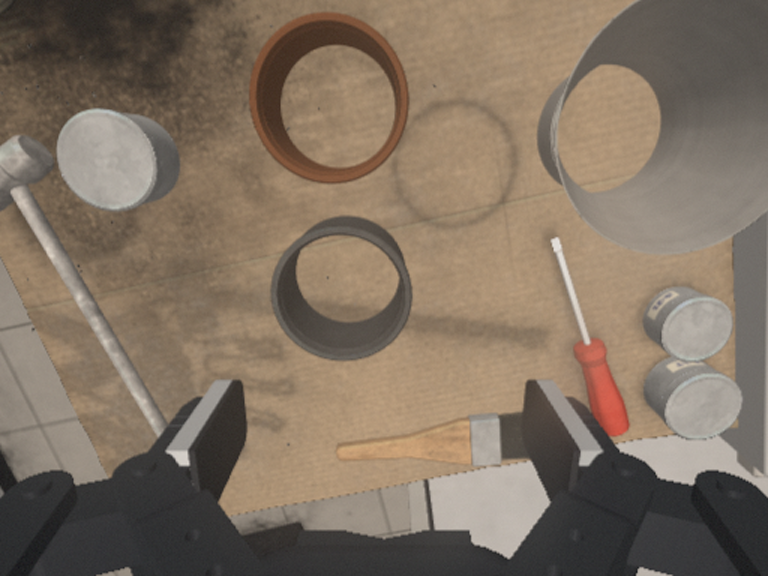

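Wrist view: black ring's rim is centred at (342,291), spanning 272–412. Brown ring is at (330,98), tin at (110,160), and the funnel is well clear at right.

Run:
```python
from h import *
import pickle
c=pickle.load(open("w4.pkl","rb")); k=1.5
p=[ray(c,(u/k,v/k),.066) for u,v in ((272,291),(412,291),(342,360),(342,222))]
print(np.round(p,4),(p[0]+p[1])/2,np.linalg.norm(p[0]-p[1]),(p[2]+p[3])/2,np.linalg.norm(p[2]-p[3]))
ctr=np.array([*((p[0]+p[1])/2)]);ctr[:]=((p[0]+p[1])/2+ (p[2]+p[3])/2)/2
x=np.array([.977,-.214]); g=ctr+.04725*x; s=bot.state(); M=R.from_rotvec(s["ee_rot"]).as_matrix()
print(ctr,g,M.T@np.r_[g-s["eef_pos"][:2],.014-s["eef_pos"][2]]/.4)
```

```text
[[ 0.435  -0.2596]
 [ 0.5345 -0.282 ]
 [ 0.4712 -0.3244]
 [ 0.4971 -0.2219]] [ 0.48475124 -0.27080841] 0.10200694870747878 [ 0.48415902 -0.27316096] 0.10568785416512257
[ 0.48445513 -0.27198469] [ 0.53061838 -0.28209619] [-0.07428665  0.0402571   0.60322175]
```

jog_arm(steps=[{"tx":-0.0745,"ty":0.04,"tz":0,"yaw":0},{"tx":0,"ty":0,"tz":0.11,"yaw":0},{"tx":0,"ty":0,"tz":0.11,"yaw":0},{"tx":0,"ty":0,"tz":0.11,"yaw":0},{"tx":0,"ty":0,"tz":0.11,"yaw":0},{"tx":0,"ty":0,"tz":0.08,"yaw":0},{"tx":0,"ty":0,"tz":0.05,"yaw":0},{"tx":0,"ty":0,"tz":0.033,"yaw":0},{"tx":0,"ty":0,"tz":0,"yaw":0}])

```text
t: 11.3
eef_pos: [0.5308, -0.2813, 0.013]
ee_rot: [-2.446, -1.968, 0.001]
force: [0.1, -0.1, 0.3]
gripper_width: 0.999
grasp_force: 0.0
```

jog_arm(jaw=1, force=50, steps=[{"tx":0,"ty":0,"tz":0,"yaw":0},{"tx":0,"ty":0,"tz":0,"yaw":0},{"tx":0,"ty":0,"tz":0,"yaw":0},{"tx":0,"ty":0,"tz":0,"yaw":0},{"tx":0,"ty":0,"tz":0,"yaw":0},{"tx":0,"ty":0,"tz":0,"yaw":0},{"tx":0,"ty":0,"tz":0,"yaw":0},{"tx":0,"ty":0,"tz":0,"yaw":0},{"tx":0,"ty":0,"tz":0,"yaw":0},{"tx":0,"ty":0,"tz":0,"yaw":0}])

```text
t: 12.3
eef_pos: [0.5311, -0.2828, 0.0144]
ee_rot: [2.448, 1.968, 0.001]
force: [-0.9, -1.7, 5.9]
gripper_width: 0.067
grasp_force: 47.6
```

jog_arm(steps=[{"tx":0,"ty":0,"tz":-0.03,"yaw":0},{"tx":0,"ty":0,"tz":-0.08,"yaw":0},{"tx":0,"ty":0,"tz":-0.11,"yaw":0},{"tx":0,"ty":0,"tz":-0.11,"yaw":0},{"tx":0,"ty":0,"tz":-0.08,"yaw":0},{"tx":0.04,"ty":0,"tz":-0.03,"yaw":0},{"tx":0.08,"ty":0,"tz":0,"yaw":0},{"tx":0.1,"ty":0,"tz":0,"yaw":0},{"tx":0.11,"ty":0,"tz":0,"yaw":0},{"tx":0.11,"ty":0,"tz":0,"yaw":0},{"tx":0.11,"ty":-0.007,"tz":0,"yaw":0},{"tx":0.11,"ty":0,"tz":0,"yaw":0},{"tx":0.11,"ty":0,"tz":0,"yaw":0},{"tx":0.11,"ty":0,"tz":0,"yaw":0},{"tx":0.1,"ty":0,"tz":0,"yaw":0},{"tx":0.08,"ty":0,"tz":0,"yaw":0},{"tx":0.05,"ty":0,"tz":0,"yaw":0},{"tx":0.008,"ty":0,"tz":0,"yaw":0},{"tx":0,"ty":0,"tz":0,"yaw":0},{"tx":0,"ty":0,"tz":0,"yaw":0}])

```text
t: 14.3
eef_pos: [0.6236, 0.1539, 0.1898]
ee_rot: [-2.449, -1.968, 0.002]
force: [0.1, 0.2, -4.9]
gripper_width: 0.059
grasp_force: 49.8
```

Run:
```python
from h import *
import pickle
c=eyes.calibration("wrist"); im=eyes.read_camera("wrist"); pickle.dump(c,open("w5.pkl","wb"))
cv2.imwrite("pics/w5raw.png",im);cv2.imwrite("pics/w5.png",cv2.resize(im,(768,576),interpolation=cv2.INTER_CUBIC)); s=bot.state(); print(s["eef_pos"],s["force"],s["torque"],R.from_rotvec(s["ee_rot"]).as_matrix()[:2,1])
```

```text
[0.62380958 0.15379133 0.18997392] [ 0.19477145  0.43481318 -5.62724987] [-0.06761166 -0.26983594  0.00523668] [ 0.9764996 -0.2155187]
```

View pics/w5.png

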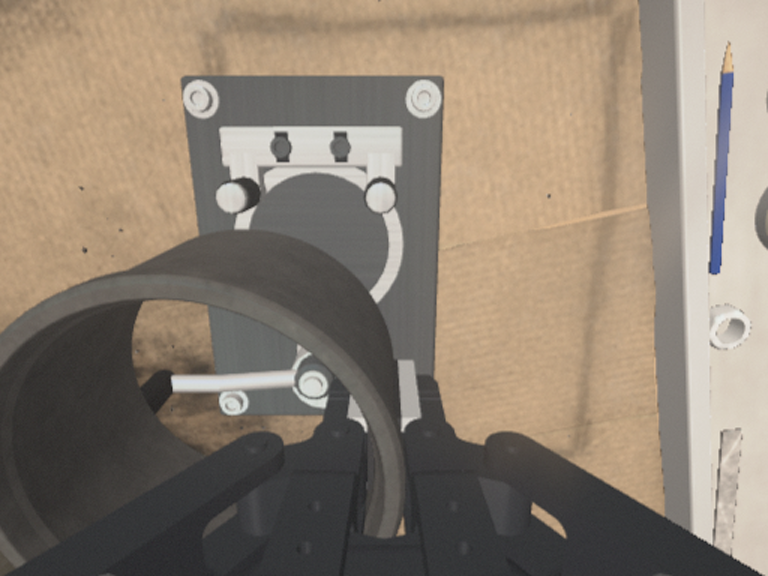

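The ring is held level by its +x wall. The rim's outer edge runs through about (60,297), (130,274), (245,288), (330,345) and (398,450); I fit its centre from those points.

Run:
```python
from h import *
import pickle
from scipy.optimize import least_squares as L
c=pickle.load(open("w5.pkl","rb")); k=1.5
s=bot.state(); M=R.from_rotvec(s["ee_rot"]).as_matrix(); e=s["eef_pos"]
for pts in (((60,297),(130,274),(245,288),(330,345),(370,390),(398,450)),):
    q=np.array([ray(c,(u/k,v/k),.2416) for u,v in pts])
    r=L(lambda p:np.linalg.norm(q-p,axis=1)-.052,e[:2]-[.05,0]); print(r.x,r.fun.round(4))
    print("tool",M.T@np.r_[r.x-e[:2],0])
# edge overlay: predicted rim for tool offsets
im=cv2.imread("pics/w5raw.png"); g=cv2.GaussianBlur(cv2.cvtColor(im,cv2.COLOR_BGR2GRAY),(3,3),0).astype(float)
gx=cv2.Sobel(g,cv2.CV_64F,1,0);gy=cv2.Sobel(g,cv2.CV_64F,0,1);G=np.hypot(gx,gy)
best=[]
for dx in np.arange(-.012,.0121,.001):
  for dy in np.arange(-.052,-.0419,.001):
    ce=e+M@[dx,dy,0]
    sc=0
    a=np.radians(np.arange(-10,150,2)); 
    for rad in (.052,.0445):
        P=np.c_[ce[0]+rad*np.cos(a),ce[1]+rad*np.sin(a),np.full(a.size,.2416)]
        uv=proj(c,P); ok=(uv[:,0]>1)&(uv[:,0]<270)&(uv[:,1]>0)&(uv[:,1]<290); 
        sc+=cv2.remap(G.astype(np.float32),uv[ok,0].astype(np.float32),uv[ok,1].astype(np.float32),1).clip(0,150).mean()
    best.append((sc,dx,dy))
print(np.round(sorted(best)[-6:],4))
```

```text
[0.57684961 0.16377737] [-0.0012  0.0005  0.0012 -0.0003 -0.0004 -0.0003]
tool [-3.69377560e-04 -4.80085734e-02  2.26793346e-05]
[[ 8.19740e+01  8.00000e-03 -4.80000e-02]
 [ 8.24174e+01 -6.00000e-03 -5.10000e-02]
 [ 8.29863e+01  3.00000e-03 -4.70000e-02]
 [ 8.46236e+01  1.00000e-03 -4.50000e-02]
 [ 8.94546e+01  2.00000e-03 -4.90000e-02]
 [ 9.46556e+01  0.00000e+00 -4.70000e-02]]
```

jog_arm(steps=[{"tx":0.002,"ty":0.005,"tz":0.05,"yaw":0},{"tx":0,"ty":0,"tz":0.1,"yaw":0},{"tx":0,"ty":0,"tz":0.1,"yaw":0},{"tx":0,"ty":0,"tz":0.08,"yaw":0},{"tx":0,"ty":0,"tz":0.05,"yaw":0},{"tx":0,"ty":0,"tz":0.02,"yaw":0},{"tx":0,"ty":0,"tz":0,"yaw":0},{"tx":0,"ty":0,"tz":0,"yaw":0}])

```text
t: 15.15
eef_pos: [0.6268, 0.1549, 0.0313]
ee_rot: [2.448, 1.968, 0.002]
force: [1.4, 0.6, -4.5]
gripper_width: 0.066
grasp_force: 49.9
```

jog_arm(steps=[{"tx":0,"ty":0,"tz":0.006,"yaw":0},{"tx":0,"ty":0,"tz":0,"yaw":0}])

```text
t: 15.35
eef_pos: [0.6265, 0.1553, 0.0285]
ee_rot: [2.448, 1.968, 0.002]
force: [0.9, 1.2, -5.0]
gripper_width: 0.064
grasp_force: 49.8
```

jog_arm(steps=[{"tx":-0.003,"ty":0,"tz":0.003,"yaw":0},{"tx":0,"ty":0,"tz":0.002,"yaw":0},{"tx":0,"ty":0,"tz":0,"yaw":0}])

```text
t: 15.65
eef_pos: [0.6263, 0.1541, 0.0265]
ee_rot: [2.448, 1.968, 0.002]
force: [-0.5, -0.9, 1.8]
gripper_width: 0.064
grasp_force: 51.0
```

jog_arm(steps=[{"tx":0,"ty":0,"tz":0.003,"yaw":0},{"tx":0,"ty":0,"tz":0,"yaw":0}])

```text
t: 15.85
eef_pos: [0.6264, 0.1541, 0.0263]
ee_rot: [2.447, 1.968, 0.002]
force: [-4.1, -1.4, 14.3]
gripper_width: 0.065
grasp_force: 52.6
```

jog_arm(steps=[{"tx":0,"ty":0,"tz":-0.003,"yaw":0},{"tx":0.0025,"ty":0,"tz":0,"yaw":0},{"tx":0.0025,"ty":0,"tz":0,"yaw":0},{"tx":0,"ty":0,"tz":0,"yaw":0}])

```text
t: 16.25
eef_pos: [0.6267, 0.1554, 0.0264]
ee_rot: [2.447, 1.969, 0.0]
force: [0.2, -6.7, 8.4]
gripper_width: 0.066
grasp_force: 53.5
```

jog_arm(steps=[{"tx":0.0025,"ty":0,"tz":0,"yaw":0},{"tx":0,"ty":0,"tz":0,"yaw":0}])

```text
t: 16.45
eef_pos: [0.6269, 0.1562, 0.0264]
ee_rot: [2.447, 1.969, -0.0]
force: [-1.5, -7.2, 8.3]
gripper_width: 0.063
grasp_force: 54.0
```

jog_arm(steps=[{"tx":0.0025,"ty":0,"tz":0,"yaw":0},{"tx":0,"ty":0,"tz":0,"yaw":0}])

```text
t: 16.65
eef_pos: [0.6271, 0.1571, 0.0264]
ee_rot: [2.447, 1.969, -0.0]
force: [-1.9, -6.8, 8.9]
gripper_width: 0.062
grasp_force: 54.1
```

jog_arm(steps=[{"tx":0.0025,"ty":0,"tz":0,"yaw":0},{"tx":0,"ty":0,"tz":0,"yaw":0}])

```text
t: 16.85
eef_pos: [0.6272, 0.1581, 0.0264]
ee_rot: [2.447, 1.969, -0.001]
force: [-2.3, -8.0, 8.6]
gripper_width: 0.065
grasp_force: 54.1
```

jog_arm(steps=[{"tx":0.0025,"ty":0,"tz":0,"yaw":0},{"tx":0,"ty":0,"tz":0,"yaw":0}])

```text
t: 17.05
eef_pos: [0.6273, 0.1583, 0.0264]
ee_rot: [2.446, 1.969, -0.002]
force: [-3.5, -13.1, 9.7]
gripper_width: 0.067
grasp_force: 54.6
```

jog_arm(jaw=-1, steps=[{"tx":0,"ty":0,"tz":0,"yaw":0},{"tx":0,"ty":0,"tz":0,"yaw":0},{"tx":0,"ty":0,"tz":0,"yaw":0},{"tx":0,"ty":0,"tz":0,"yaw":0},{"tx":0,"ty":0,"tz":0,"yaw":0},{"tx":0,"ty":0,"tz":-0.03,"yaw":0},{"tx":0,"ty":0,"tz":-0.1,"yaw":0},{"tx":0,"ty":0,"tz":-0.11,"yaw":0},{"tx":0,"ty":0,"tz":-0.11,"yaw":0},{"tx":0,"ty":0,"tz":-0.11,"yaw":0},{"tx":0,"ty":0,"tz":0,"yaw":0}])

```text
t: 18.15
eef_pos: [0.6291, 0.1603, 0.2171]
ee_rot: [2.444, 1.966, 0.015]
force: [-0.5, -0.3, 0.1]
gripper_width: 0.996
grasp_force: 0.0
```

jog_arm(steps=[{"tx":-0.046,"ty":-0.089,"tz":0,"yaw":0},{"tx":-0.046,"ty":-0.089,"tz":0,"yaw":0},{"tx":-0.046,"ty":-0.089,"tz":0,"yaw":0},{"tx":-0.046,"ty":-0.089,"tz":0,"yaw":0},{"tx":0,"ty":0,"tz":0,"yaw":0.182},{"tx":0,"ty":0,"tz":0,"yaw":0.182},{"tx":0,"ty":0,"tz":0,"yaw":0.182},{"tx":0,"ty":0,"tz":0,"yaw":0.182},{"tx":0,"ty":0,"tz":0,"yaw":0.182},{"tx":0,"ty":0,"tz":0,"yaw":0.182},{"tx":0,"ty":0,"tz":0,"yaw":0.182},{"tx":0,"ty":0,"tz":0,"yaw":0.182},{"tx":0,"ty":0,"tz":0,"yaw":0.182},{"tx":0,"ty":0,"tz":0,"yaw":0.182},{"tx":0,"ty":0,"tz":0,"yaw":0.182},{"tx":0,"ty":0,"tz":0,"yaw":0},{"tx":0,"ty":0,"tz":0,"yaw":0}])

```text
t: 19.85
eef_pos: [0.4722, 0.1186, 0.2098]
ee_rot: [-3.124, 0.335, -0.0]
force: [-0.0, -0.8, -0.2]
gripper_width: 1.0
grasp_force: 0.0
```

Run:
```python
from h import *
im=eyes.read_camera("scene"); w=eyes.read_camera("wrist")
a=cv2.resize(im[140:240,140:300],None,fx=2.4,fy=2.4,interpolation=cv2.INTER_CUBIC)
cv2.imwrite("pics/c6.png",np.hstack([a,np.zeros((240,4,3),np.uint8),cv2.resize(w,(320,240))]))
s=bot.state(); M=R.from_rotvec(s["ee_rot"]).as_matrix(); print(s["eef_pos"],s["force"],M[:2,1],M.T@np.r_[np.array([.472,.117])-s["eef_pos"][:2],0]/.4)
```

```text
[0.47223562 0.11860074 0.20976532] [-0.12889567  0.32147492  0.35412973] [-0.21277681 -0.97710082] [ 2.75937303e-04  4.03555003e-03 -4.61368862e-07]
```

View pics/c6.png

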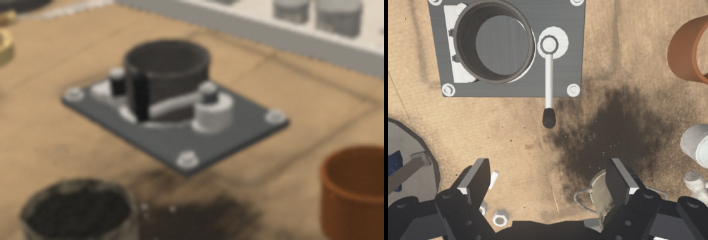

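The ring stands upright on the plate between the lobe and posts, and the lever is at (548,80–120) in the right panel. Next I grasp the lever grip.

jog_arm(steps=[{"tx":0,"ty":0.004,"tz":0.1,"yaw":0},{"tx":0,"ty":0,"tz":0.1,"yaw":0},{"tx":0,"ty":0,"tz":0.1,"yaw":0},{"tx":0,"ty":0,"tz":0.045,"yaw":0},{"tx":0,"ty":0,"tz":0,"yaw":0},{"tx":0,"ty":0,"tz":0,"yaw":0}])

```text
t: 20.55
eef_pos: [0.4722, 0.1171, 0.0721]
ee_rot: [-3.123, 0.339, 0.0]
force: [-0.8, 0.0, 0.1]
gripper_width: 1.0
grasp_force: 0.0
```

jog_arm(jaw=1, force=30, steps=[{"tx":0,"ty":0,"tz":0,"yaw":0},{"tx":0,"ty":0,"tz":0,"yaw":0},{"tx":0,"ty":0,"tz":0,"yaw":0},{"tx":0,"ty":0,"tz":0,"yaw":0},{"tx":0,"ty":0,"tz":0,"yaw":0},{"tx":0,"ty":0,"tz":0,"yaw":0},{"tx":0,"ty":0,"tz":0,"yaw":0},{"tx":0,"ty":0,"tz":0,"yaw":0}])

```text
t: 21.35
eef_pos: [0.4721, 0.1171, 0.0721]
ee_rot: [-3.123, 0.341, -0.001]
force: [-1.8, 0.0, 6.2]
gripper_width: 0.2
grasp_force: 29.1
```

```bash
cat > f.py <<'E'
from h import *
def rep(n=6):
    F=[];
    for _ in range(n): s=bot.state(); F.append(np.r_[s["force"],s["torque"]])
    f=np.mean(F,0); M=R.from_rotvec(s["ee_rot"]).as_matrix(); p=s["eef_pos"][:2]; h=np.array([.5647,.0963])
    r=p-h; t=np.array([-r[1],r[0]])/np.linalg.norm(r); a=np.arctan2(r[1],r[0])%(2*np.pi)
    print("t",s["t"],"theta",round(a-np.radians(180-12.36),4),"r",np.linalg.norm(r).round(4),"Ft",round(f[:2]@t,2),"Fr",round(f[:2]@r/np.linalg.norm(r),2),"Fz",f[2].round(1),"std",np.std(F,0)[:2].round(2),"toolrot off",round(float(np.degrees(np.arctan2(M[1,1]*t[0]-M[0,1]*t[1],M[:2,1]@t))),2),"q6",s["qpos"][5].round(2))
if __name__=="__main__": rep()
E
python3 f.py
```

```text
t 21.35 theta -0.005 r 0.0949 Ft 0.36 Fr 1.72 Fz 6.2 std [0. 0.] toolrot off 0.17 q6 1.9
```

jog_arm(steps=[{"tx":0.0009,"ty":0.0207,"tz":0,"yaw":-0.1111},{"tx":0.0009,"ty":0.0207,"tz":0,"yaw":-0.1111},{"tx":0.0009,"ty":0.0207,"tz":0,"yaw":-0.1111},{"tx":0.0009,"ty":0.0207,"tz":0,"yaw":-0.1111},{"tx":0.0009,"ty":0.0207,"tz":0,"yaw":-0.1111},{"tx":0.0009,"ty":0.0207,"tz":0,"yaw":-0.1111},{"tx":0.0009,"ty":0.0207,"tz":0,"yaw":-0.1111},{"tx":0.0009,"ty":0.0207,"tz":0,"yaw":-0.1111}])

```text
t: 22.15
eef_pos: [0.4808, 0.0524, 0.0721]
ee_rot: [-3.05, -0.752, -0.001]
force: [0.6, 3.9, 4.2]
gripper_width: 0.2
grasp_force: 29.1
```

```bash
python3 f.py
```

```text
t 22.15 theta 0.6974 r 0.0947 Ft -3.18 Fr -2.39 Fz 4.2 std [0. 0.] toolrot off 0.12 q6 1.06
```

jog_arm(steps=[{"tx":0.0001,"ty":0.0083,"tz":0,"yaw":-0.0444},{"tx":0.0001,"ty":0.0083,"tz":0,"yaw":-0.0444},{"tx":0.0001,"ty":0.0083,"tz":0,"yaw":-0.0444}])

```text
t: 22.45
eef_pos: [0.4858, 0.044, 0.0721]
ee_rot: [-3.008, -0.908, -0.001]
force: [-0.2, 2.7, 4.8]
gripper_width: 0.199
grasp_force: 29.2
```

```bash
python3 f.py
```

```text
t 22.45 theta 0.8008 r 0.0947 Ft -2.37 Fr -1.32 Fz 4.8 std [0. 0.] toolrot off 0.06 q6 0.94
```

jog_arm(steps=[{"tx":0.0001,"ty":0.0083,"tz":0,"yaw":-0.0444},{"tx":0.0001,"ty":0.0083,"tz":0,"yaw":-0.0444}])

```text
t: 22.65
eef_pos: [0.4896, 0.0386, 0.0721]
ee_rot: [-2.974, -1.012, -0.001]
force: [0.7, 2.0, 4.6]
gripper_width: 0.201
grasp_force: 29.2
```

```bash
python3 f.py
```

```text
t 22.65 theta 0.8705 r 0.0947 Ft -1.13 Fr -1.76 Fz 4.6 std [0. 0.] toolrot off 0.07 q6 0.86
```

jog_arm(steps=[{"tx":0.0001,"ty":0.0083,"tz":0,"yaw":-0.0444}])

```text
t: 22.75
eef_pos: [0.4917, 0.036, 0.0721]
ee_rot: [2.956, 1.064, 0.001]
force: [0.3, 2.6, 5.4]
gripper_width: 0.202
grasp_force: 29.2
```

```bash
python3 f.py
```

```text
t 22.75 theta 0.9056 r 0.0947 Ft -1.79 Fr -1.84 Fz 5.4 std [0. 0.] toolrot off 0.06 q6 0.82
```

```bash
sed -i 's/F.append(np.r_\[s\["force"\],s\["torque"\]\])/F.append(np.r_[s["force"],s["torque"]]); eyes.read_camera("side")/' f.py; python3 f.py
```

```text
t 23.0 theta 0.9094 r 0.0946 Ft 1.14 Fr -0.28 Fz 5.1 std [0.41 1.58] toolrot off -0.24 q6 0.82
```

jog_arm(steps=[{"tx":0.0001,"ty":0.0083,"tz":0,"yaw":-0.0444},{"tx":0.0001,"ty":0.0083,"tz":0,"yaw":-0.0444}])

```text
t: 23.25
eef_pos: [0.496, 0.0312, 0.0721]
ee_rot: [-2.917, -1.166, -0.001]
force: [-0.5, 3.1, 6.5]
gripper_width: 0.199
grasp_force: 29.4
```

```bash
python3 f.py
```

```text
t 23.5 theta 0.9789 r 0.0946 Ft 0.51 Fr -0.41 Fz 5.5 std [0.57 1.51] toolrot off -0.22 q6 0.74
```

jog_arm(steps=[{"tx":0.0001,"ty":0.0083,"tz":0,"yaw":-0.0444}])

```text
t: 23.65
eef_pos: [0.4982, 0.0289, 0.0721]
ee_rot: [2.897, 1.215, 0.001]
force: [-0.2, 3.7, 5.3]
gripper_width: 0.197
grasp_force: 29.5
```

```bash
python3 f.py
```

```text
t 23.9 theta 1.0134 r 0.0947 Ft 0.29 Fr -1.01 Fz 5.6 std [0.71 1.77] toolrot off -0.21 q6 0.7
```

```bash
sed -i 's/; eyes.read_camera("side")//' f.py
```

jog_arm(steps=[{"tx":0.0001,"ty":0.0083,"tz":0,"yaw":-0.0444},{"tx":0.0001,"ty":0.0083,"tz":0,"yaw":-0.0444}])

```text
t: 24.15
eef_pos: [0.5032, 0.0243, 0.0721]
ee_rot: [2.852, 1.317, 0.001]
force: [-0.1, 2.6, 6.4]
gripper_width: 0.199
grasp_force: 29.5
```

```bash
python3 f.py
```

```text
t 24.15 theta 1.0793 r 0.0947 Ft -1.74 Fr -1.9 Fz 6.4 std [0. 0.] toolrot off 0.08 q6 0.62
```

jog_arm(steps=[{"tx":0.0001,"ty":0.0083,"tz":0,"yaw":-0.0444}])

```text
t: 24.25
eef_pos: [0.5057, 0.0222, 0.0721]
ee_rot: [-2.829, -1.366, -0.001]
force: [0.2, 4.0, 6.5]
gripper_width: 0.196
grasp_force: 29.5
```

```bash
python3 f.py
```

```text
t 24.25 theta 1.1143 r 0.0947 Ft -2.34 Fr -3.25 Fz 6.5 std [0. 0.] toolrot off 0.08 q6 0.58
```

jog_arm(steps=[{"tx":0.0001,"ty":0.0083,"tz":0,"yaw":-0.0444},{"tx":0.0001,"ty":0.0083,"tz":0,"yaw":-0.0444}])

```text
t: 24.45
eef_pos: [0.511, 0.0182, 0.0721]
ee_rot: [-2.779, -1.464, -0.001]
force: [-1.1, 3.8, 6.1]
gripper_width: 0.196
grasp_force: 29.5
```

```bash
python3 f.py
```

```text
t 24.45 theta 1.184 r 0.0948 Ft -3.04 Fr -2.48 Fz 6.1 std [0. 0.] toolrot off 0.08 q6 0.51
```

jog_arm(steps=[{"tx":0.0001,"ty":0.0083,"tz":0,"yaw":-0.0444}])

```text
t: 24.55
eef_pos: [0.5137, 0.0164, 0.0721]
ee_rot: [-2.754, -1.512, -0.001]
force: [-0.9, 4.5, 6.5]
gripper_width: 0.197
grasp_force: 29.5
```

```bash
python3 f.py
```

```text
t 24.55 theta 1.2186 r 0.0948 Ft -3.15 Fr -3.27 Fz 6.5 std [0. 0.] toolrot off 0.09 q6 0.47
```

jog_arm(steps=[{"tx":0.0001,"ty":0.0083,"tz":0,"yaw":-0.0444}])

```text
t: 24.65
eef_pos: [0.5165, 0.0147, 0.0721]
ee_rot: [-2.727, -1.56, -0.001]
force: [-0.7, 4.3, 6.9]
gripper_width: 0.196
grasp_force: 29.5
```

```bash
python3 f.py
```

```text
t 24.65 theta 1.2535 r 0.0948 Ft -2.79 Fr -3.36 Fz 6.9 std [0. 0.] toolrot off 0.09 q6 0.43
```

jog_arm(steps=[{"tx":0.0001,"ty":0.0083,"tz":0,"yaw":-0.0444}])

```text
t: 24.75
eef_pos: [0.5193, 0.0131, 0.0721]
ee_rot: [-2.699, -1.607, -0.001]
force: [-1.3, 5.1, 7.8]
gripper_width: 0.2
grasp_force: 29.6
```

```bash
python3 f.py
```

```text
t 24.75 theta 1.2872 r 0.0948 Ft -3.59 Fr -3.8 Fz 7.8 std [0. 0.] toolrot off 0.15 q6 0.39
```

jog_arm(steps=[{"tx":0.0006,"ty":0.0083,"tz":0,"yaw":-0.0444}])

```text
t: 24.85
eef_pos: [0.5219, 0.0117, 0.072]
ee_rot: [-2.67, -1.654, 0.001]
force: [-4.4, 2.3, 9.1]
gripper_width: 0.194
grasp_force: 29.8
```

```bash
python3 f.py
```

```text
t 24.85 theta 1.3186 r 0.0948 Ft -4.98 Fr -0.02 Fz 9.1 std [0. 0.] toolrot off 0.35 q6 0.36
```

jog_arm(steps=[{"tx":0.0006,"ty":0.0083,"tz":0,"yaw":-0.0444}])

```text
t: 24.95
eef_pos: [0.5245, 0.0104, 0.072]
ee_rot: [-2.64, -1.7, 0.002]
force: [-7.3, 2.6, 10.4]
gripper_width: 0.199
grasp_force: 30.0
```

```bash
python3 f.py
```

```text
t 24.95 theta 1.349 r 0.0949 Ft -7.66 Fr 0.76 Fz 10.4 std [0. 0.] toolrot off 0.61 q6 0.32
```

jog_arm(steps=[{"tx":0,"ty":0,"tz":0,"yaw":0}])

```text
t: 25.05
eef_pos: [0.5248, 0.0102, 0.072]
ee_rot: [-2.641, -1.699, 0.001]
force: [-4.1, 0.1, 9.7]
gripper_width: 0.195
grasp_force: 29.7
```

```bash
python3 f.py
```

```text
t 25.05 theta 1.3528 r 0.0949 Ft -3.76 Fr 1.6 Fz 9.7 std [0. 0.] toolrot off 0.37 q6 0.32
```

jog_arm(steps=[{"tx":0,"ty":0,"tz":0,"yaw":0}])

```text
t: 25.15
eef_pos: [0.5249, 0.0102, 0.072]
ee_rot: [-2.642, -1.698, 0.001]
force: [-3.6, 0.6, 8.4]
gripper_width: 0.199
grasp_force: 29.7
```

```bash
python3 f.py
```

```text
t 25.15 theta 1.3531 r 0.0948 Ft -3.57 Fr 0.94 Fz 8.4 std [0. 0.] toolrot off 0.29 q6 0.32
```

jog_arm(steps=[{"tx":0,"ty":0.0014,"tz":0,"yaw":-0.0074},{"tx":0,"ty":0.0014,"tz":0,"yaw":-0.0074}])

```text
t: 25.35
eef_pos: [0.5253, 0.01, 0.072]
ee_rot: [-2.631, -1.713, 0.002]
force: [-6.9, 2.8, 11.3]
gripper_width: 0.198
grasp_force: 29.9
```

```bash
python3 f.py
```

```text
t 25.35 theta 1.3577 r 0.0949 Ft -7.46 Fr 0.33 Fz 11.3 std [0. 0.] toolrot off 0.7 q6 0.31
```

jog_arm(steps=[{"tx":0,"ty":0.0014,"tz":0,"yaw":-0.0074}])

```text
t: 25.45
eef_pos: [0.5257, 0.0098, 0.072]
ee_rot: [-2.626, -1.721, 0.002]
force: [-7.0, 3.2, 10.9]
gripper_width: 0.197
grasp_force: 30.0
```

```bash
python3 f.py
```

```text
t 25.45 theta 1.3625 r 0.0949 Ft -7.65 Fr -0.02 Fz 10.9 std [0. 0.] toolrot off 0.75 q6 0.3
```

jog_arm(jaw=-1, steps=[{"tx":0,"ty":0,"tz":0,"yaw":0},{"tx":0,"ty":0,"tz":0,"yaw":0},{"tx":0,"ty":0,"tz":0,"yaw":0},{"tx":0,"ty":0,"tz":0,"yaw":0},{"tx":0,"ty":0,"tz":0,"yaw":0},{"tx":0,"ty":0,"tz":0,"yaw":0},{"tx":0,"ty":0,"tz":-0.03,"yaw":0},{"tx":0,"ty":0,"tz":-0.1,"yaw":0},{"tx":0,"ty":0,"tz":-0.11,"yaw":0},{"tx":0,"ty":0,"tz":-0.11,"yaw":0},{"tx":0,"ty":0,"tz":-0.11,"yaw":0},{"tx":0,"ty":0,"tz":0,"yaw":0},{"tx":0,"ty":0,"tz":0,"yaw":0}])

```text
t: 26.75
eef_pos: [0.5268, 0.0094, 0.257]
ee_rot: [2.626, 1.721, 0.003]
force: [-0.3, 0.2, 0.2]
gripper_width: 1.001
grasp_force: 0.0
```

Run:
```python
from h import *
c=eyes.calibration("wrist"); w=eyes.read_camera("wrist")
cv2.imwrite("pics/w7.png",cv2.resize(w,(768,576),interpolation=cv2.INTER_CUBIC))
# lever angle check: darkest blob near predicted grip top
P=lambda th:[*(np.array([.5647,.0963])+.095*np.array([np.cos(np.radians(167.64)+th),np.sin(np.radians(167.64)+th)])),.115]
g=cv2.cvtColor(w,cv2.COLOR_BGR2GRAY)
for th in np.arange(1.16,1.56,.04):
    u,v=proj(c,P(th))[0]; print(round(th,2),np.round([u,v],0),g[int(v)-1:int(v)+2,int(u)-1:int(u)+2].mean().round(0) if 0<v<382 and 0<u<510 else None)
print(bot.state()["force"])
```

```text
1.16 [234. 179.] 141.0
1.2 [238. 179.] 145.0
1.24 [242. 180.] 73.0
1.28 [246. 180.] 71.0
1.32 [250. 181.] 71.0
1.36 [254. 181.] 69.0
1.4 [259. 181.] 87.0
1.44 [263. 181.] 163.0
1.48 [267. 180.] 167.0
1.52 [271. 180.] 173.0
1.56 [275. 179.] 182.0
[-0.22871956 -0.49420683 -0.26267632]
```

```bash
python3 -c "
from cell import bot
print(bot.job_done())"
```

```text
the job is handed in; nothing more can be done
None
```

I handed the job in at about 27 s: the black ring is on the plate against both posts, and the lever is turned to about 1.36 rad. The last lever readings were about 7.5 N, about three times the 2.4 N measured free but just over the 6–7 N asked. The gripper is off the lever and clear, and I did not touch the tin.

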